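# Quarter-turn the key dish and hold it out level with its ball centred

### The arm

A 6-joint arm with a two-finger parallel gripper is mounted at the origin on the work surface. World frame = base frame: x ahead of the robot, y to its left, z up, the work surface at z = 0. Lengths are in m, angles in rad, forces in N, time in s.
With the tool pointing down it reaches from about 0.275 to 0.725 m from the base axis. Payload 15.9 kg.
Tool frame: the origin (TCP) lies midway between the tips of the shut fingers; the grasp point (between the pads) lies 19 mm behind it; z points along the fingers, y is the line along which they close (so a half turn about z gives the same grasp; the last joint's range is limited). The gripper opens to 85 mm and grips with 20 to 120 N. Pads are 22 mm wide; open, the fingers measure 114 mm over their backs; the gripper's body (76 mm by 85 mm) begins 54 mm behind the grasp point. The pads swing forward as they close: fully open they stand 13 mm farther back than shut.
Start: joints at [-1.207, 0.213, -0.034, 1.323, 0, 1.571], TCP at [0.178, -0.467, 0.231] pointing down, gripper open.
Joint ranges: [-2.98, 2.98], [-0.74, 1.72], [-1.14, 1.35], [-2.1, 2.04], [-1.57, 1.44], [-3.14, 3.14]. Speed limits (rad/s): [1.89, 1.89, 2.39, 2.57, 3.14, 3.14].

### API

Orientations are given as a unit quaternion [x, y, z, w].
In Python, from rig import r, optics, workorder gives the robot as it stands.
- The arm moves only by the tool jog_arm, never from a script. Its arguments are lists of equal length, an entry for each row: "angular": the turn, a rotation vector about the tool's x, y, z in degrees, a list of three; "translation": the shift along the tool's x, y, z in mm, a list of three; "fingers": the opening, from 0 (shut) to 1 (fully open). A call has 1 to 12 rows; each row is the pose to reach, as a shift and turn from the pose commanded when the call began, along the tool's axes at that moment; what a row does not reach only later rows make up. A row lasts 1/8 s, in which the tool goes at most 62.5 mm and 10.7 degrees, less where a joint would pass 70% of its speed; a pose out of reach is approached as far as the arm can. A call with a gripper value outside its range is refused whole. The fingers move at their own pace and stop on an object; "force" is the grip in N (left out, the last holds). Time passes only in rows, so rows that repeat a pose let the fingers close. It gives the time, the measured TCP pose, the force, the opening and the grip force at its end, in the units of the state.
- r.observe(): the state, without advancing time (a new reading comes with each control period).
- optics.read_camera(name): name is "scene" or "top" or "wrist"; returns a dict with "image" (480x640x3 uint8, red, green, blue), "fovy" (degrees; the focal length in pixels is half the picture's height over the tangent of half this angle, whatever the lens; pixels are square), "cx", "cy" (the principal point, pixels), "T" (4x4, takes a point from camera to world coordinates). Camera axes: x right, y down, z forward; pixel columns grow to the right and rows downward; lengths in m; the calibration is good to about 2 mm. A picture is of the moment at which its call begins. There is no depth.
- workorder.hand_in(): hands the job in; it is judged then, once.
The state is a dict: "clock": time; "qpos": joint angles; "qvel": joint speeds; "joint_efforts": joint torques, N m; "tool_pos": TCP position; "eef_rot": TCP orientation; "force": force on the tool from outside, world axes, zero at the start; "ft_torque": the same for the moment, N m; "gripper_width": finger opening in m; "finger_force": force on a finger pad.
Only numpy, scipy, OpenCV 4.12 (cv2) and the standard library are available. Lean on these libraries where they do the work, as an engineer would, in place of code of your own. Each camera call takes 0.05 s, during which the arm holds its last target. There are 200 camera calls.

### The job

The sunglasses case is in the way on the cork mat: move it off, onto the bare console. Then lift the grey key dish out of the mesh tray by its arched handle, give it a quarter turn so that its yellow thumb tab points the same way as the blue-striped side of the mat, and hold it level and still, low over the middle of the mat with about 3 cm of air beneath it, keeping the dish level and the loose wooden ball in the middle of it all the way. Finish while still holding the dish there, and leave the scanner pen, keys and torch as they are.

Things in the scene. Friction and masses are not known exactly. Their poses are not given: they have to be found in the camera images.
- dish_grip (a point): centre of the brown wooden grip block atop the dish's fixed arched handle: 60 mm long (along dish y), 18 mm wide (dish x), 24 mm high; on the dish's axis, 95 mm above its underside and 53 mm above the ball's top. Pinch it across its 18 mm width. Axes are the dish's: x points to the yellow thumb tab, z up
- dish_rest (a point): point in the dish where the centre of the ball sits when centred: on the dish's axis, 25 mm above its underside; axes as dish_grip
- dish_tab (a point): middle of the outer part of the yellow thumb tab (40 mm long, 30 mm wide, 6 mm thick) at the dish's rim: 95 mm along dish +x from the dish's axis, 24 mm above the underside; the tab ends 107 mm from the axis
- dish: round grey ceramic key dish, 144 mm across, rim 28 mm high, hollow rising gently from a flat middle 26 mm across, about 0.35 kg; a steel arch over it along its y axis carries the grip block. Origin at the centre of its underside, axes as dish_grip. It starts standing in the tray, tab roughly along the tray's +y: a quarter turn from where it must point
- ball: loose reddish cedar ball, 34 mm across, about 13 g, resting in the middle of the dish; origin at its centre. It rolls freely if the dish is tilted or jerked; kept level and moved smoothly it settles in the middle
- case_mid (a point): centre of the dark blue hard sunglasses case, a rounded block 155 mm long (its x), 52 mm wide (its y), 42 mm high (z up), 0.14 kg, lying on the mat at the start; this point is 21 mm above its underside. Pinch it across its width
- case: the whole sunglasses case; origin at the centre of its underside, axes as case_mid
- mat_mid (a point): middle of the top face of the square cork mat, 170 x 170 mm, 4 mm thick, fixed flat on the console; axes are the mat's: x points to the side with the blue stripe (a 16 mm band along that edge, on the side away from the robot), z up
- mat: the cork mat; origin at the middle of its underside, axes as mat_mid
- tray: steel mesh tray fixed on the console, 220 mm (x) by 340 mm (y), walls 22 mm high, floor 3 mm thick; origin at the centre of its underside. It stands to the left or right of the mat. The dish is in its -y part, keys and pen in its +y part
- pen: white parcel scanner pen, 124 x 22 x 17 mm, lying in the tray along its own x; origin under its centre; leave alone
- keys: key ring 34 mm across with two keys, about 80 mm over all, 4 mm thick, lying in the tray; origin under the ring's centre; leave alone
- torch: yellow torch, 149 mm long (its x), 38 mm thick, lying on the console beyond the tray and mat; origin under its middle; leave alone
- bin: grey flap bin fixed on the console far to the left, 170 x 170 x 255 mm; origin at the centre of its underside; not used
Mind the look-alikes: they are no part of the job. Of the things shaped like the dish, the grey one is meant.

How it is judged:
On the way, in this order (a step that is already met when the one before it is completed fails the run):
1. the sunglasses case is off the mat, let go and at rest on the bare console (contact force between case and mat below 0.05 N and contact force between case and tray below 0.05 N and contact force between case and the fingers below 0.05 N and height (world z) of case_mid between 0.01 and 0.035 m and linear speed of case below 0.02 m/s), for 0.2 s.
2. the dish hangs from the gripper, clear of the tray, with the ball in its middle (contact force between dish and the fingers above 0.5 N and contact force between dish and mat below 0.05 N and contact force between dish and tray below 0.05 N and contact force between dish and case below 0.05 N and distance of dish from where it was at the start of the episode above 0.01 m and distance between ball and dish_rest below 0.022 m), for 0.2 s.
At the end, for the whole second after the job is handed in: Only the fingers carry the dish: still, level within 6 degrees, 10 to 55 mm above the mat, middles within 30 mm seen from above, tab towards the striped side within 12 degrees, ball within 22 mm of the centre; the case lies let go on the console, touching neither mat nor tray (all of step 1 and contact force between dish and the fingers above 0.5 N and contact force between dish and mat below 0.05 N and contact force between dish and tray below 0.05 N and contact force between dish and case below 0.05 N and distance between ball and dish_rest below 0.022 m and horizontal distance between dish_rest and mat_mid below 0.03 m and height (world z) of dish between 0.014 and 0.059 m and angle between the x axis of dish and the x axis of mat, either way round below 0.21 rad and x of dish_tab in the frame of mat above 0.04 m and angle between dish_rest's own z axis and vertical below 0.1 rad and linear speed of dish below 0.03 m/s); the arm keeps its last pose, push and grip.
It fails at once if the ball rolls more than 40 mm from the dish's middle or leaves the dish (distance between ball and dish_rest above 0.04 m).
It fails at once if the dish is tilted more than 0.2 rad (11 degrees) (angle between dish_rest's own z axis and vertical above 0.2 rad).
It fails at once if the pen, keys or torch are moved more than 30 mm (distance of any of pen, keys, torch from where it was at the start of the episode above 0.03 m).
It also fails if it takes over 70 s, if anything falls off the work surface, if the arm or the gripper's body presses on something with over 40 N, if the wrist force passes 120 N, or if a joint passes its speed limit or range.

## Working session

There is one attempt and no reset: what is moved stays moved. The work goes in short steps, Python scripts to look and compute and a tool call to move; the robot and the scene stay as the last step left them, time stands still between calls to the robot, and variables do not carry over. Pictures are saved under pics/ and viewed, at most 10 in all, crops included, and the job is handed in when it is done.

Besides the shell and the picture viewer there is one more tool, called after "Emit:" in YAML: its name, and indented under it one key for each argument. jog_arm: Moves the arm, as the interface text tells. Its arguments: {"type":"object","properties":{"angular":{"type":"array"},"translation":{"type":"array"},"fingers":{"type":"array"},"force":{"type":"number"}},"required":["angular","translation","fingers"]}

```bash
mkdir -p pics; cat > h.py <<'E'
import numpy as np, cv2
from rig import r, optics, workorder
def snap(n,f):
    d=optics.read_camera(n); cv2.imwrite('pics/'+f,cv2.cvtColor(d['image'],cv2.COLOR_RGB2BGR)); np.savez('pics/'+f[:-4],**{k:d[k] for k in('fovy','cx','cy','T')}); return d
def px(d,u,v,z):
    f=240/np.tan(np.radians(d['fovy'])/2); T=d['T']
    a=T[:3,:3]@np.array([(u-d['cx'])/f,(v-d['cy'])/f,1]); o=T[:3,3]
    return o+a*(z-o[2])/a[2]
def proj(d,p):
    f=240/np.tan(np.radians(d['fovy'])/2); T=d['T']; c=T[:3,:3].T@(np.array(p)-T[:3,3]); return c[:2]/c[2]*f+[d['cx'],d['cy']]
E
python3 - <<'E'
from h import *
for n in('top','scene'):
    d=snap(n,n+'1.png'); print(n,d['fovy'],d['T'].round(3))
print(r.observe())
E
```

```text
top 42.98737552433813 [[ 0.008 -0.989  0.15   0.336]
 [-1.    -0.01  -0.008  0.178]
 [ 0.01  -0.15  -0.989  1.478]
 [ 0.     0.     0.     1.   ]]
scene 44.501582972818085 [[ 0.761  0.512 -0.398  1.119]
 [ 0.649 -0.613  0.451 -0.442]
 [-0.013 -0.602 -0.798  1.211]
 [ 0.     0.     0.     1.   ]]
{'clock': 0.1, 'qpos': array([-1.20703067e+00,  2.13290691e-01, -3.49321982e-02,  1.32351870e+00,
        2.66512744e-07,  1.57079963e+00]), 'qvel': array([-0.00032175, -0.00059846,  0.00208122,  0.00172623,  0.00035954,
        0.0004961 ]), 'joint_efforts': array([-5.88301598e-03, -6.87245965e+01,  4.87808561e+01,  1.20311874e-02,
       -3.15174511e-04,  1.73918147e-05]), 'tool_pos': array([ 0.17779584, -0.46701326,  0.23089924]), 'eef_rot': array([ 9.83505056e-01,  1.80880020e-01, -8.53599038e-05, -4.64858381e-04]), 'force': array([-0.44027475,  0.25263624, -0.94585722]), 'ft_torque': array([-0.00917407, -0.04168378,  0.01300432]), 'finger_force': 0.0, 'gripper_width': 0.08514624169712273}
```

View pics/top1.png

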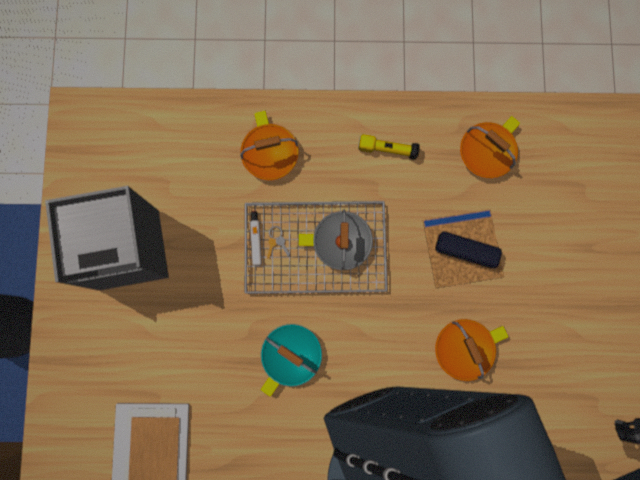

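View pics/scene1.png

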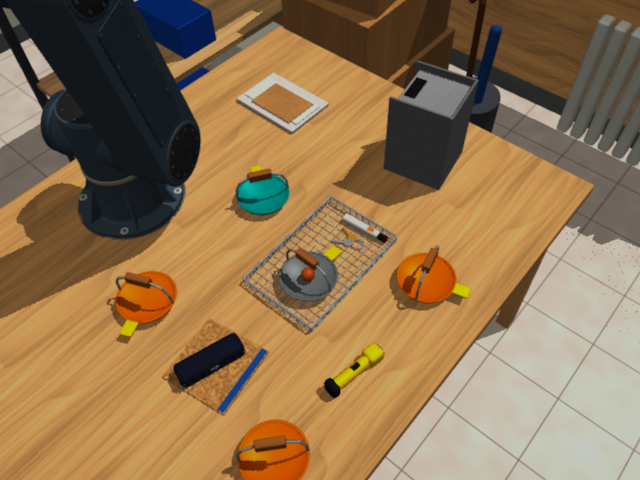

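Top view: the grey dish is at (344,240) in the tray with its tab at (306,240). The look-alikes are orange at (269,153), (490,152) and (466,350), and teal at (292,355). The one meant is the grey one in the tray. The mat is near (464,249) with the case on it at (468,250). I'll confirm in an enlarged crop.

```bash
python3 -c "
import cv2
a=cv2.imread('pics/top1.png')[190:300,295:515]
cv2.imwrite('pics/crop1.png',cv2.resize(a,None,fx=3.6,fy=3.6,interpolation=cv2.INTER_CUBIC))"
```

```text
(no output)
```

View pics/crop1.png

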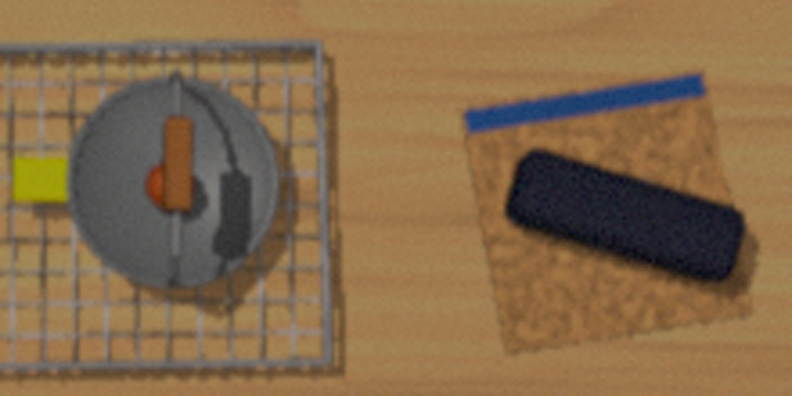

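The crop confirms the grey dish: centre (175,183), tab at (41,180), grip block x 163–191, y 117–210. Mat corners are (465,111), (702,74), (752,314), (508,354). The case runs from about (512,185) to (735,245).

```bash
python3 - <<'E'
from h import *
d=dict(np.load('pics/top1.npz'))
P=lambda u,v,z: px(d,295+u/3.6-.36,190+v/3.6-.36,z)
m=np.array([P(*c,.004) for c in((465,111),(702,74),(752,314),(508,354))]); print('mat',m.mean(0).round(4)); 
x=(m[0]+m[1]-m[2]-m[3])/2; print('matx',np.linalg.norm(x),np.degrees(np.arctan2(x[1],x[0])))
a,b=P(517,185,.03),P(735,246,.03); print('case',((a+b)/2).round(4),np.linalg.norm(a-b),np.degrees(np.arctan2(*(a-b)[[1,0]])))
zu=.003
g=np.array([P(*c,zu+.107) for c in((165,117),(191,117),(191,210),(163,210))]);print('grip',g.mean(0).round(4))
y=(g[0]+g[1]-g[2]-g[3])/2; print('gripy',np.linalg.norm(y),np.degrees(np.arctan2(y[1],y[0])))
t=P(41,180,zu+.027); print('tab',t, 'dishc',P(173,183,zu+.028))
print('tray right edge',[P(*c,.022).round(3) for c in((322,44),(329,366))])
s=r.observe(); from scipy.spatial.transform import Rotation as R
print(R.from_quat(s['eef_rot']).as_matrix().round(3))
E
```

```text
mat [ 0.542  -0.1905  0.004 ]
matx 0.16755329278162726 9.30865972107535
case [ 0.5363 -0.1967  0.03  ] 0.14999681562286943 74.65185874227737
grip [0.5558 0.1069 0.11  ]
gripy 0.05948579879009931 -0.5092932742317451
tab [0.55649105 0.19383297 0.03      ] dishc [0.55516776 0.10576287 0.031     ]
tray right edge [array([0.653, 0.004, 0.022]), array([0.435, 0.002, 0.022])]
[[ 0.935  0.356 -0.   ]
 [ 0.356 -0.935  0.001]
 [ 0.    -0.001 -1.   ]]
```

Emit:
jog_arm:
  angular:
    - [0, 0, -9]
    - [0, 0, -18]
    - [0, 0, -27]
    - [0, 0, -36]
    - [0, 0, -45]
    - [0, 0, -54]
    - [0, 0, -54]
    - [0, 0, -54]
    - [0, 0, -54]
    - [0, 0, -54]
    - [0, 0, -54]
  translation:
    - [50, -15, 0]
    - [105, -30, 10]
    - [160, -46, 20]
    - [215, -62, 40]
    - [270, -78, 60]
    - [325, -94, 80]
    - [380, -110, 100]
    - [431, -125, 120]
    - [431, -125, 130]
    - [431, -125, 130]
    - [431, -125, 130]
  fingers: [1, 1, 1, 1, 1, 1, 1, 1, 1, 1, 1]
  force: 30

```text
clock: 1.48
tool_pos: [0.5357, -0.1979, 0.1019]
eef_rot: [0.795, 0.607, 0.0, 0.0]
force: [0.0, -0.6, 0.8]
gripper_width: 0.0851
finger_force: 0.0
```

```bash
python3 - <<'E'
from h import *
d=snap('wrist','w1.png'); s=r.observe(); print(s['tool_pos'],s['qpos'],s['clock'],s['force'])
from scipy.spatial.transform import Rotation as R
print(R.from_quat(s['eef_rot']).as_matrix().round(3))
for p in((.5363,-.1967,.046),(.542,-.1905,.004)): print(proj(d,p))
E
```

```text
[ 0.53587723 -0.19796933  0.10210497] [-3.53831070e-01  4.11894472e-01 -9.13069163e-02  1.06671095e+00
 -8.63792079e-05  1.48280195e+00] 1.525 [-0.0395257  -0.21157027 -0.520666  ]
[[ 0.263  0.965  0.001]
 [ 0.965 -0.263 -0.   ]
 [-0.     0.001 -1.   ]]
[314.38400782 260.0969069 ]
[320.42088386 226.6119922 ]
```

View pics/w1.png

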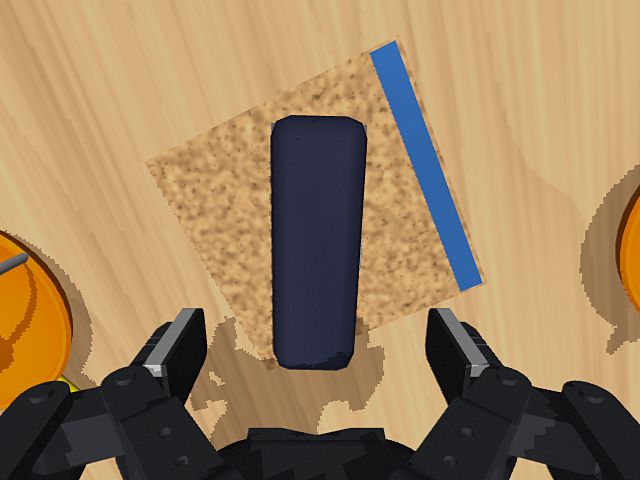

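Wrist view: the case spans (272–366, 115–370), aligned between the fingers. Mat corners are (147,162), (397,38), (485,283) and roughly (267,362), partly hidden.

```bash
python3 - <<'E'
from h import *
d=dict(np.load('pics/w1.npz'))
a,b=px(d,320,116,.038),px(d,314,370,.025); print('case',(a+b)/2,np.linalg.norm((a-b)[:2]),np.degrees(np.arctan2(*(a-b)[[1,0]])))
A,B,C=[px(d,*c,.004) for c in((147,162),(397,38),(485,283))]
print('mat',(A+C)/2,np.linalg.norm(A-B),np.linalg.norm(B-C)); x=B-A; print(np.degrees(np.arctan2(x[1],x[0]))); y=B-C;print(np.degrees(np.arctan2(y[1],y[0])))
E
```

```text
case [ 0.53599566 -0.2026685   0.0315    ] 0.16564037753784883 73.57292946749017
mat [ 0.5448137  -0.19051914  0.004     ] 0.16729430490485386 0.16823085609171462
9.395147080117743
99.70331047694557
```

Emit:
jog_arm:
  angular:
    - [0, 0, 0]
    - [0, 0, 0]
    - [0, 0, 0]
    - [0, 0, 0]
    - [0, 0, 0]
    - [0, 0, 0]
    - [0, 0, 0]
    - [0, 0, 0]
    - [0, 0, 0]
    - [0, 0, 0]
  translation:
    - [-3, 0, 35]
    - [-3, 0, 65]
    - [-3, 0, 85]
    - [-3, 0, 90]
    - [-3, 0, 90]
    - [-3, 0, 90]
    - [-3, 0, 90]
    - [-3, 0, 90]
    - [-3, 0, 90]
    - [-3, 0, 90]
  fingers: [1, 1, 1, 1, 1, 0, 0, 0, 0, 0]
  force: 30

```text
clock: 2.78
tool_pos: [0.536, -0.2002, 0.0122]
eef_rot: [0.794, 0.608, 0.0, 0.001]
force: [-1.2, -0.3, 6.4]
gripper_width: 0.0517
finger_force: 31.0
```

Emit:
jog_arm:
  angular:
    - [0, 0, 0]
    - [0, 0, 0]
    - [0, 0, 0]
    - [0, 0, 0]
    - [0, 0, 0]
    - [0, 0, 0]
    - [0, 0, 0]
    - [0, 0, 0]
    - [0, 0, 0]
    - [0, 0, 0]
    - [0, 0, 0]
    - [0, 0, 0]
  translation:
    - [0, 0, -25]
    - [0, 0, -50]
    - [-35, 3, -50]
    - [-75, 6, -50]
    - [-115, 9, -50]
    - [-155, 12, -50]
    - [-183, 15, -50]
    - [-193, 15, -45]
    - [-193, 15, -25]
    - [-193, 15, -8]
    - [-193, 15, 3]
    - [-193, 15, 3]
  fingers: [0, 0, 0, 0, 0, 0, 0, 0, 0, 0, 0, 0]

```text
clock: 4.28
tool_pos: [0.4993, -0.3895, 0.0076]
eef_rot: [0.794, 0.608, -0.0, -0.0]
force: [-0.0, 0.5, -1.1]
gripper_width: 0.0513
finger_force: 32.5
```

Emit:
jog_arm:
  angular:
    - [0, 0, 0]
    - [0, 0, 0]
    - [0, 0, 0]
    - [0, 0, 0]
    - [0, 0, 0]
    - [0, 0, 0]
    - [0, 0, 0]
    - [0, 0, 0]
    - [0, 0, 0]
  translation:
    - [0, 0, 0]
    - [0, 0, 0]
    - [0, 0, 0]
    - [0, 0, 0]
    - [0, 0, -30]
    - [0, 0, -80]
    - [0, 0, -140]
    - [0, 0, -180]
    - [0, 0, -190]
  fingers: [1, 1, 1, 1, 1, 1, 1, 1, 1]

```text
clock: 5.4
tool_pos: [0.5003, -0.3909, 0.2013]
eef_rot: [0.794, 0.608, 0.001, 0.002]
force: [-0.4, -0.8, -0.9]
gripper_width: 0.0855
finger_force: 0.0
```

```bash
python3 - <<'E'
from h import *
d=snap('top','top2.png'); s=r.observe(); print(s['tool_pos'],s['qpos'])
from scipy.spatial.transform import Rotation as R
M=R.from_quat(s['eef_rot']).as_matrix(); print(M.round(3))
print(M.T@(np.array([.5558,.1069,.2])-s['tool_pos']))
E
```

```text
[ 0.50016271 -0.39071932  0.20078639] [-6.63174855e-01  5.04292072e-01  3.04752548e-01  1.36798183e+00
  2.53135359e-05  1.17215555e+00]
[[ 0.261  0.965  0.003]
 [ 0.965 -0.261 -0.002]
 [-0.001  0.003 -1.   ]]
[ 4.94856700e-01 -7.64064980e-02 -6.24984521e-05]
```

View pics/top2.png

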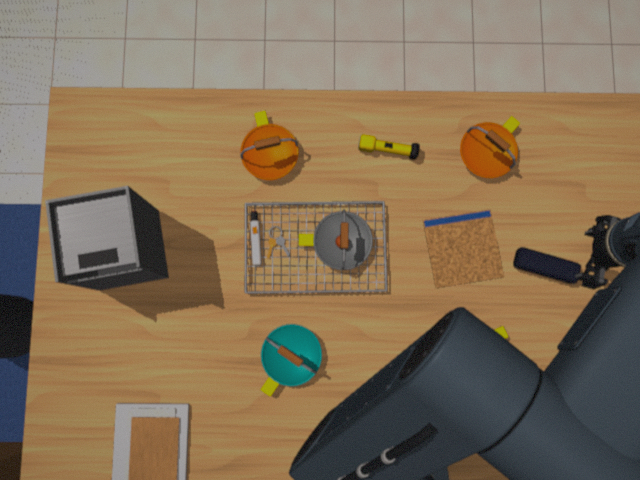

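Top view: the case lies on the bare console at (547,263), clear of the mat (corner at 503,278). The dish is undisturbed. Next I go over it.

Emit:
jog_arm:
  angular:
    - [0, 0, -10]
    - [0, 0, -20]
    - [0, 0, -30]
    - [0, 0, -40]
    - [0, 0, -50]
    - [0, 0, -60]
    - [0, 0, -70]
    - [0, 0, -80]
    - [0, 0, -90]
    - [0, 0, -100]
    - [0, 0, -105]
    - [0, 0, -105]
  translation:
    - [40, -6, 0]
    - [90, -14, 0]
    - [140, -22, 0]
    - [190, -30, 0]
    - [240, -38, 0]
    - [290, -46, 0]
    - [340, -53, 0]
    - [390, -60, 0]
    - [440, -68, 0]
    - [480, -74, 0]
    - [495, -76, 0]
    - [495, -76, 0]
  fingers: [0.7, 0.7, 0.7, 0.7, 0.7, 0.7, 0.7, 0.7, 0.7, 0.7, 0.7, 0.7]

```text
clock: 6.95
tool_pos: [0.5549, 0.1083, 0.1968]
eef_rot: [0.001, 1.0, -0.0, -0.001]
force: [0.2, -0.8, 0.3]
gripper_width: 0.0601
finger_force: 0.0
```

```bash
python3 - <<'E'
from h import *
d=snap('wrist','w2.png'); s=r.observe(); print(s['tool_pos'],s['qpos'],s['clock'],s['force'])
from scipy.spatial.transform import Rotation as R
print(R.from_quat(s['eef_rot']).as_matrix().round(3))
print(proj(d,(.5558,.1069,.110)))
E
```

```text
[0.55495813 0.10743038 0.1971011 ] [ 1.91293355e-01  3.57858509e-01  7.42787387e-02  1.28908725e+00
 -1.35530194e-04  1.95104254e-01] 7.0 [ 0.09829379 -0.04223292 -0.2590208 ]
[[-1.     0.004 -0.002]
 [ 0.004  1.    -0.   ]
 [ 0.002 -0.    -1.   ]]
[314.37936402 245.26339553]
```

View pics/w2.png

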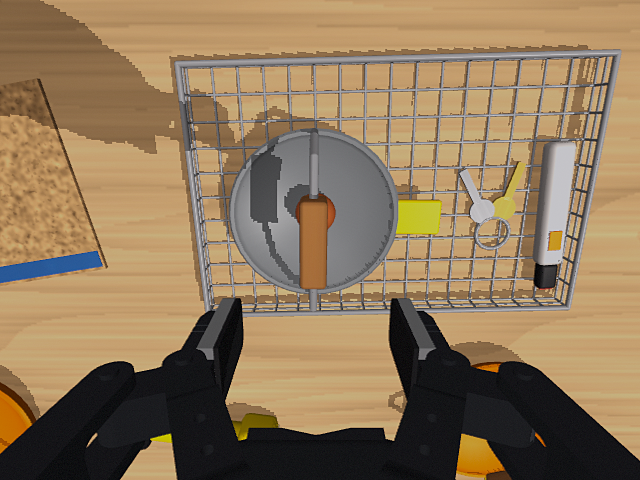

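Wrist view: the block top is at (300–327, 199–288), centre (313.5,244). The prediction was (314.4,245.3), so it's well aligned, and the ball is under it. I descend and close gently.

Emit:
jog_arm:
  angular:
    - [0, 0, 0]
    - [0, 0, 0]
    - [0, 0, 0]
    - [0, 0, 0]
    - [0, 0, 0]
    - [0, 0, 0]
    - [0, 0, 0]
  translation:
    - [-1, 0, 25]
    - [-1, 0, 55]
    - [-1, 0, 80]
    - [-1, 0, 100]
    - [-1, 0, 112]
    - [-1, 0, 119]
    - [-1, 0, 119]
  fingers: [0.6, 0.6, 0.6, 0.6, 0.55, 0.5, 0.5]
  force: 40

```text
clock: 7.88
tool_pos: [0.5565, 0.1072, 0.0793]
eef_rot: [0.002, 1.0, -0.0, -0.0]
force: [-0.7, 0.1, 0.0]
gripper_width: 0.043
finger_force: 0.0
```

Emit:
jog_arm:
  angular:
    - [0, 0, 0]
    - [0, 0, 0]
    - [0, 0, 0]
    - [0, 0, 0]
    - [0, 0, 0]
    - [0, 0, 0]
    - [0, 0, 0]
    - [0, 0, 0]
    - [0, 0, 0]
    - [0, 0, 0]
  translation:
    - [0, 0, 0]
    - [0, 0, 0]
    - [0, 0, 0]
    - [0, 0, 0]
    - [0, 0, 0]
    - [0, 0, 0]
    - [0, 0, 0]
    - [0, 0, 0]
    - [0, 0, 0]
    - [0, 0, 0]
  fingers: [0.44, 0.38, 0.34, 0.3, 0.27, 0.24, 0.21, 0.18, 0.1, 0]
  force: 40

```text
clock: 9.12
tool_pos: [0.5565, 0.1074, 0.0794]
eef_rot: [0.001, 1.0, -0.0, 0.0]
force: [-0.0, -2.4, 3.1]
gripper_width: 0.0172
finger_force: 39.7
```

```bash
python3 - <<'E'
from h import *
s=r.observe(); print(s['tool_pos'],s['qpos'],s['clock'],s['force'],s['gripper_width'],s['finger_force'])
from scipy.spatial.transform import Rotation as R
M=R.from_quat(s['eef_rot']).as_matrix(); print(M.round(4))
print(M.T@(np.array([.5435,-.1905,s['tool_pos'][2]])-s['tool_pos']))
E
```

```text
[0.55652492 0.10741466 0.07937899] [ 1.90727058e-01  4.20677053e-01 -1.38914345e-01  1.01116128e+00
 -1.11280982e-04  1.93462773e-01] 9.125 [-0.03569301 -2.36908957  3.05760131] 0.017181541012556513 39.692795276641846
[[-1.0e+00  2.7e-03  1.0e-04]
 [ 2.7e-03  1.0e+00 -1.0e-04]
 [-1.0e-04 -1.0e-04 -1.0e+00]]
[ 1.22098624e-02 -2.97949180e-01  2.92526219e-05]
```

Emit:
jog_arm:
  angular:
    - [0, 0, 0]
    - [0, 0, 0]
    - [0, 0, 0]
    - [0, 0, 0]
    - [0, 0, 0]
    - [0, 0, 0]
    - [0, 0, 0]
    - [0, 0, 0]
    - [0, 0, 0]
    - [0, 0, 0]
    - [0, 0, 0]
    - [0, 0, 0]
  translation:
    - [0, 0, -1]
    - [0, 0, -3]
    - [0, 0, -7]
    - [0, 0, -12]
    - [0, 0, -18]
    - [0, 0, -25]
    - [0, 0, -32]
    - [0, 0, -39]
    - [0, 0, -45]
    - [0, 0, -49]
    - [0, 0, -51]
    - [0, 0, -52]
  fingers: [0, 0, 0, 0, 0, 0, 0, 0, 0, 0, 0, 0]

```text
clock: 10.62
tool_pos: [0.5565, 0.1075, 0.1313]
eef_rot: [0.001, 1.0, 0.0, -0.0]
force: [-0.1, 0.3, -2.4]
gripper_width: 0.0175
finger_force: 39.0
```

```bash
python3 - <<'E'
from h import *
d=snap('scene','s2.png'); s=r.observe(); print(s['tool_pos'],s['force'],s['ft_torque'],s['gripper_width'])
u,v=proj(d,(.5565,.107,.08)).astype(int); a=cv2.imread('pics/s2.png')[max(0,v-80):v+70,max(0,u-100):u+100]; cv2.imwrite('pics/s2c.png',cv2.resize(a,None,fx=4,fy=4,interpolation=2))
E
```

```text
[0.55651256 0.10746134 0.13134465] [-0.24918708  0.31394168 -3.66851256] [-0.00614743  0.06283853  0.00730765] 0.017822534079741676
```

View pics/s2c.png

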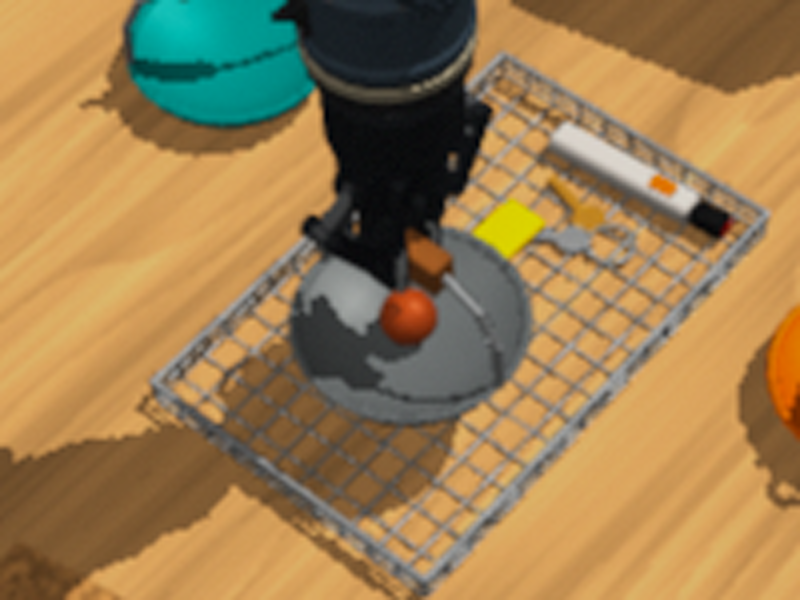

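The dish hangs level at (410,320) in the crop, with the ball in the middle at (410,318). I carry it across smoothly.

Emit:
jog_arm:
  angular:
    - [0, 0, 0]
    - [0, 0, 0]
    - [0, 0, 0]
    - [0, 0, 0]
    - [0, 0, 0]
    - [0, 0, 0]
    - [0, 0, 0]
    - [0, 0, 0]
    - [0, 0, 0]
    - [0, 0, 0]
    - [0, 0, 0]
    - [0, 0, 0]
  translation:
    - [0, 0, 0]
    - [0, -0.5, 0]
    - [0, -1.5, 0]
    - [0.1, -3.4, 0]
    - [0.3, -6.4, 0]
    - [0.4, -10.6, 0]
    - [0.6, -16, 0]
    - [0.9, -22.8, 0]
    - [1.2, -30.8, 0]
    - [1.6, -40.2, 0]
    - [2, -50.8, 0]
    - [2.5, -62.6, 0]
  fingers: [0, 0, 0, 0, 0, 0, 0, 0, 0, 0, 0, 0]

```text
clock: 12.18
tool_pos: [0.5538, 0.044, 0.1313]
eef_rot: [0.001, 1.0, -0.0, 0.0]
force: [-0.1, 0.4, -3.8]
gripper_width: 0.0174
finger_force: 39.1
```

Emit:
jog_arm:
  angular:
    - [0, 0, 0]
    - [0, 0, 0]
    - [0, 0, 0]
    - [0, 0, 0]
    - [0, 0, 0]
    - [0, 0, 0]
    - [0, 0, 0]
    - [0, 0, 0]
    - [0, 0, 0]
    - [0, 0, 0]
    - [0, 0, 0]
    - [0, 0, 0]
  translation:
    - [0.5, -12.7, 0]
    - [1, -26.4, 0]
    - [1.6, -40.7, 0]
    - [2.2, -55.6, 0]
    - [2.8, -70.9, 0]
    - [3.5, -86.4, 0]
    - [4.2, -101.9, 0]
    - [4.8, -117.2, 0]
    - [5.4, -132.1, 0]
    - [6, -146.4, 0]
    - [6.5, -160.1, 0]
    - [7, -172.8, 0]
  fingers: [0, 0, 0, 0, 0, 0, 0, 0, 0, 0, 0, 0]

```text
clock: 13.68
tool_pos: [0.5463, -0.1288, 0.1313]
eef_rot: [0.001, 1.0, -0.0, -0.0]
force: [-0.3, -0.4, -3.1]
gripper_width: 0.0172
finger_force: 39.0
```

Emit:
jog_arm:
  angular:
    - [0, 0, 0]
    - [0, 0, 0]
    - [0, 0, 0]
    - [0, 0, 0]
    - [0, 0, 0]
    - [0, 0, 0]
    - [0, 0, 0]
    - [0, 0, 0]
    - [0, 0, 0]
    - [0, 0, 0]
    - [0, 0, 0]
    - [0, 0, 0]
  translation:
    - [0.5, -11.8, 0]
    - [0.9, -22.4, 0]
    - [1.3, -31.8, 0]
    - [1.6, -39.8, 0]
    - [1.9, -46.6, 0]
    - [2.1, -52, 0]
    - [2.3, -56.2, 0]
    - [2.4, -59.2, 0]
    - [2.5, -61.1, 0]
    - [2.5, -62.1, 0]
    - [2.5, -62.6, 0]
    - [2.5, -62.6, 0]
  fingers: [0, 0, 0, 0, 0, 0, 0, 0, 0, 0, 0, 0]

```text
clock: 15.18
tool_pos: [0.5437, -0.1905, 0.1313]
eef_rot: [0.001, 1.0, 0.0, -0.0]
force: [0.0, 0.3, -3.1]
gripper_width: 0.017
finger_force: 39.1
```

Emit:
jog_arm:
  angular:
    - [0, 0, 0.5]
    - [0, 0, 2]
    - [0, 0, 4]
    - [0, 0, 7]
    - [0, 0, 10]
    - [0, 0, 14]
    - [0, 0, 18]
    - [0, 0, 22]
    - [0, 0, 26]
    - [0, 0, 30]
    - [0, 0, 34]
    - [0, 0, 38]
  translation:
    - [0, 0, 0]
    - [0, 0, 0]
    - [0, 0, 0]
    - [0, 0, 0]
    - [0, 0, 0]
    - [0, 0, 0]
    - [0, 0, 0]
    - [0, 0, 0]
    - [0, 0, 0]
    - [0, 0, 0]
    - [0, 0, 0]
    - [0, 0, 0]
  fingers: [0, 0, 0, 0, 0, 0, 0, 0, 0, 0, 0, 0]

```text
clock: 16.68
tool_pos: [0.5437, -0.1905, 0.1313]
eef_rot: [0.329, 0.944, -0.0, -0.0]
force: [0.5, 0.4, -2.9]
gripper_width: 0.0175
finger_force: 39.1
```

Emit:
jog_arm:
  angular:
    - [0, 0, 4]
    - [0, 0, 8]
    - [0, 0, 12]
    - [0, 0, 16]
    - [0, 0, 20]
    - [0, 0, 24]
    - [0, 0, 28]
    - [0, 0, 32]
    - [0, 0, 36]
    - [0, 0, 39.5]
    - [0, 0, 41.5]
    - [0, 0, 42.4]
  translation:
    - [0, 0, 0]
    - [0, 0, 0]
    - [0, 0, 0]
    - [0, 0, 0]
    - [0, 0, 0]
    - [0, 0, 0]
    - [0, 0, 0]
    - [0, 0, 0]
    - [0, 0, 0]
    - [0, 0, 0]
    - [0, 0, 0]
    - [0, 0, 0]
  fingers: [0, 0, 0, 0, 0, 0, 0, 0, 0, 0, 0, 0]

```text
clock: 18.18
tool_pos: [0.5437, -0.1905, 0.1313]
eef_rot: [0.647, 0.763, -0.0, -0.0]
force: [0.0, 0.3, -1.9]
gripper_width: 0.0172
finger_force: 39.1
```

```bash
python3 - <<'E'
from h import *
s=r.observe(); print(s['tool_pos'],s['qpos'],s['clock'],s['force'],s['gripper_width'],s['finger_force'])
from scipy.spatial.transform import Rotation as R
M=R.from_quat(s['eef_rot']).as_matrix(); print(M.round(4), np.degrees(np.arctan2(M[1,1],M[0,1])))
print(M.T@(np.array([.5435,-.1905,s['tool_pos'][2]])-s['tool_pos']))
E
```

```text
[ 0.54368148 -0.19051781  0.13130071] [-3.37053331e-01  4.04440192e-01 -2.58593301e-02  1.14054026e+00
  5.20315574e-06  1.06987601e+00] 18.175 [ 0.0262023   0.25080979 -1.90867542] 0.01718773140887159 39.0716814994812
[[-0.1631  0.9866 -0.    ]
 [ 0.9866  0.1631  0.    ]
 [ 0.     -0.     -1.    ]] 9.388886616269518
[ 4.71769519e-05 -1.76147924e-04  7.47356673e-09]
```

Emit:
jog_arm:
  angular:
    - [0, 0, 0]
    - [0, 0, 0]
    - [0, 0, 0]
    - [0, 0, 0]
    - [0, 0, 0]
    - [0, 0, 0]
    - [0, 0, 0]
    - [0, 0, 0]
    - [0, 0, 0]
    - [0, 0, 0]
    - [0, 0, 0]
    - [0, 0, 0]
  translation:
    - [0, 0, 0.5]
    - [0, 0, 2]
    - [0, 0, 4]
    - [0, 0, 7]
    - [0, 0, 10]
    - [0, 0, 13]
    - [0, 0, 16]
    - [0, 0, 18.5]
    - [0, 0, 20]
    - [0, 0, 21]
    - [0, 0, 21]
    - [0, 0, 21]
  fingers: [0, 0, 0, 0, 0, 0, 0, 0, 0, 0, 0, 0]

```text
clock: 19.68
tool_pos: [0.5437, -0.1905, 0.1104]
eef_rot: [0.647, 0.763, 0.0, 0.0]
force: [0.0, -0.2, -3.2]
gripper_width: 0.0174
finger_force: 39.1
```

Emit:
jog_arm:
  angular:
    - [0, 0, 0]
    - [0, 0, 0]
    - [0, 0, 0]
    - [0, 0, 0]
    - [0, 0, 0]
    - [0, 0, 0]
    - [0, 0, 0]
    - [0, 0, 0]
  translation:
    - [0, 0, 0]
    - [0, 0, 0]
    - [0, 0, 0]
    - [0, 0, 0]
    - [0, 0, 0]
    - [0, 0, 0]
    - [0, 0, 0]
    - [0, 0, 0]
  fingers: [0, 0, 0, 0, 0, 0, 0, 0]

```text
clock: 20.68
tool_pos: [0.5437, -0.1905, 0.1103]
eef_rot: [0.647, 0.763, -0.0, 0.0]
force: [-0.7, -0.6, -3.5]
gripper_width: 0.0175
finger_force: 39.1
```

```bash
python3 - <<'E'
from h import *
d=snap('scene','s3.png'); s=r.observe(); print(s['tool_pos'],s['force'],s['clock'])
u,v=proj(d,(.5435,-.23,.05)).astype(int); x=max(0,u-100);y=v-80;print(x,y); a=cv2.imread('pics/s3.png')[y:y+150,x:x+200]; cv2.imwrite('pics/s3c.png',cv2.resize(a,None,fx=4,fy=4,interpolation=2))
for p in((.5435,-.1905,.034+.025),(.5435+.095*.987,-.1905+.095*.163,.034+.024)): print((proj(d,p)-[x,y])*4)
E
```

```text
[ 0.54372252 -0.1905098   0.11029913] [-0.92976101  0.44597829 -3.21706555] 20.725
96 287
[453.63135546 262.59883507]
[596.97136432 347.93401988]
```

View pics/s3c.png

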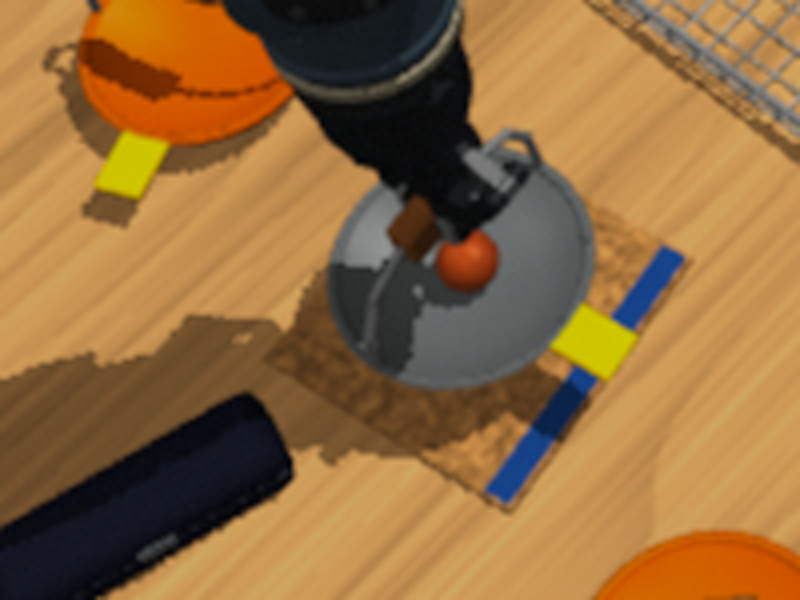

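Crop: the ball is at (467,260), about 7 mm from the predicted centre (454,263). The tab is at (596,342), over the blue stripe and as predicted. The case lies clear of the mat. Handing in.

```bash
python3 -c "
from rig import workorder
print(workorder.hand_in())"
```

```text
the job is handed in; nothing more can be done
None
```

The job is handed in, though no verdict was returned: the sunglasses case lies on the bare console, and the arm holds the grey dish level about 3 cm over the middle of the mat, tab to the blue stripe, ball about 7 mm from the centre.

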